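Set the press controller to program six and acknowledge

ROBOT

A 6-joint arm with a two-finger parallel gripper is mounted at the origin on the work surface. World frame = base frame: x ahead of the robot, y to its left, z up, the work surface at z = 0. Lengths are in m, angles in rad, forces in N, time in s.
With the tool pointing down it reaches from about 0.375 to 0.9 m from the base axis. Payload 3.1 kg.
Tool frame: the origin (TCP) lies midway between the tips of the shut fingers; the grasp point (between the pads) lies 19 mm behind it; x points along the fingers, z is the direction in which the jaws open and shut, and the axes are right-handed (so a half turn about x gives the same grasp; the last joint's range is limited). The gripper opens to 87 mm and grips with 3 to 60 N. Pads are 19 mm wide; open, the fingers measure 117 mm over their backs; the gripper's body (75 mm by 190 mm) begins 51 mm behind the grasp point.
Start: joints at [-1.377, 0.527, 1.433, -0, 1.181, -0.178], TCP at [0.227, -0.582, 0.223] pointing down, gripper open.
Joint ranges: [-3.08, 3.08], [-0.75, 2.2], [0.22, 2.44], [-1.43, 4.57], [0, 2.65], [-2.85, 2.85]. Speed limits (rad/s): [2.79, 2.79, 3.14, 3.14, 3.14, 3.14].

INTERFACE

Orientations are given as a unit quaternion [x, y, z, w].
In Python, from rig import robot, optics, workorder gives the robot as it stands.
- The arm moves only by the tool arm_command, never from a script. Its argument "plan" is a list of rows, each a list of 7 numbers: the shift along the tool's x, y, z in cm, then the turn, a rotation vector about the tool's x, y, z in rad, then the finger opening in cm, from 0 to 8.7. In form: [[x, y, z, ax, ay, az, gripper], ...]. A call has 1 to 12 rows; each row shifts and turns the pose as measured when the row begins, along the tool's axes as they then stand; what a row does not reach is not made up. A row lasts 1/8 s, in which the tool goes at most 62.5 mm and 10.7 degrees, less where a joint would pass 70% of its speed; a pose out of reach is approached as far as the arm can. A call with a gripper value outside its range is refused whole. The fingers move at their own pace and stop on an object; "grip_force" is the grip in N (left out, the last holds). Time passes only in rows, so rows that do not move let the fingers close. It gives the time, the measured TCP pose, the force and the opening at its end, in the units of the state.
- robot.get_obs(): the state, without advancing time (a new reading comes with each control period).
- optics.camera(name): name is "side" or "top"; returns (picture, depth): 420x560x3 uint8, blue, green, red; 420x560 float32, m along the optical axis (not along the pixel's ray), 0 where there is no reading.
- optics.camera_info(name): a dict with "mtx" (3x3 intrinsics, pixels), "position" and "rotation" of the camera in the world. Camera axes: x right, y down, z forward; pixel columns grow to the right and rows downward; lengths in m; the calibration is good to about 2 mm. A picture is of the moment at which its call begins. camera_info takes no time and is no camera call.
- workorder.hand_in(): hands the job in, once; it reports no verdict.
The state is a dict: "time": time; "q": joint angles; "joint_velocities": joint speeds; "joint_torque": joint torques, N m; "position": TCP position; "tool_rot": TCP orientation; "ft_force": force on the tool from outside, world axes, zero at the start; "moment": the same for the moment, N m; "grip_width": finger opening in m.
Only numpy, scipy, OpenCV 4.12 (cv2) and the standard library are available. Lean on these libraries where they do the work, as an engineer would, in place of code of your own. Each camera call takes 0.05 s, during which the arm holds its last target. There are 200 camera calls.

TASK

The next batch runs on program six: with a fingertip push the lever of the rotary selector on the press controller round until it rests in the sixth click of its scale, counting clockwise from the first mark (the broad one at the left end). Only then press the large domed acknowledge button fully down and let it come up again. Push the lever without gripping or forcing it, and leave the small flat button and the things round the controller alone.

Things in the scene. Friction and masses are not known exactly. Their poses are not given: they have to be found in the camera images.
- console: Press controller, fixed: grey desk console 320 mm wide (y), 210 deep (x), 55 high at its front edge (towards the robot), 111 at its back. Origin at the centre of its underside; x to its back, y to its left. Its panel slopes 15 degrees: selector on the left, blank display in the middle, domed button on the right, small flat button 84 mm down-slope of that. Two lamps 10 mm high near the top.
- dial (a point): Centre of the selector's round white scale plate (128 mm across), on its face and on the turning axis. x up the slope of the panel, y left, z out of the panel along the axis. Eight black marks, 50 to 61 mm out, 30 degrees apart: mark 1 is 105 degrees anticlockwise of x (at the left, 7 mm broad; the others 3 mm), mark 6 is 45 degrees clockwise of x. A steel collar 48 mm across stands 3 mm above this face.
- selector (a joint): Turn of the selector, rad, growing clockwise seen from above: mark n = (n - 1) x 0.5236, so mark 6 = 2.618; end stops 0.06 outside marks 1 and 8. A sprung ball clicks at each mark: about 0.1 N m (2 to 4 N on the arm) pushes it over the hump half-way to the next, it then springs on into that mark by itself and stays centred there. Starts at mark 1, 2 or 3.
- lever: The selector's black lever: a hub 32 mm across, its top 29 mm above the plate's face (dial), with one arm 11 mm wide that points at the marks and ends 46 mm from the axis; the arm spans heights 4 to 26 mm above the plate's face, with a white line on top. Origin on the axis, 3 mm above the plate's face; x along the arm to its end, z out of the panel.
- lever_end (a point): The outer end of the lever's arm, at half its height: 46 mm from the turning axis, 15 mm above the plate's face; same axes as lever.
- ack_top (a point): Top centre of the acknowledge button: a black domed mushroom head 40 mm across, 31 mm above the panel; z out of the panel. It lies 174 mm right of the selector's axis and 22 mm further up the slope.
- ack (a joint): How far the domed button is pressed along -z of ack_top, m: 0 = up, 0.006 = fully down (about 5 N); springs back.
- reset_top (a point): Top centre of the small flat grey button (24 mm across in a black ring, 12 mm above the panel), 84 mm down-slope of the domed one; z out of the panel. Not to be pressed.
- reset (a joint): How far the small flat button is pressed, m: 0 = up, 0.004 = fully down.
- housing: Loose aluminium block 36 x 36 x 50 mm with a brass bush 24 mm across and 16 mm high pressed in its top, standing on the bench left of the console; origin at the centre of its underside.
- oil: Loose white plastic oil bottle with a black cap, 38 mm across, 95 mm high, standing left of the console; origin at the centre of its underside.
- driver: Loose screwdriver with a black handle, 190 mm long, 26 mm thick, lying on the bench right of the console; origin under its middle.
- pin_tray: Loose grey tray with dowel pins, 100 x 160 x 35 mm, behind the console; origin at the centre of its underside.

How it is judged:
By the outcome, as a careful person would: the job done as asked, in the order asked, and still so for the second after the job is handed in, with the robot touching nothing.
It also fails if it takes over 61 s, if anything falls off the work surface, if the arm or the gripper's body presses on something with over 40 N, if the wrist force passes 120 N, or if a joint passes its speed limit or range.

## Working session

There is one attempt and no reset: what is moved stays moved. The work goes in short steps, Python scripts to look and compute and a tool call to move; the robot and the scene stay as the last step left them, time stands still between calls to the robot, and variables do not carry over. Pictures are saved under pics/ and viewed, about 8 in all and at most 12, crops included, and the job is handed in when it is done.

Besides the shell and the picture viewer there is one more tool, called as a command line: name --pt "numbers of a row" for each row, then --argument value for the rest. arm_command: Moves the arm, as the interface text tells. Its arguments: {"type":"object","properties":{"plan":{"type":"array"},"grip_force":{"type":"number"}},"required":["plan"]}

```bash
mkdir -p pics; ls
python3 - <<'E'
from rig import robot, optics
import cv2,numpy as np
for n in("top","side"):
    p,d=optics.camera(n); cv2.imwrite(f"pics/{n}0.png",p); np.save(f"pics/{n}0.npy",d)
    i=optics.camera_info(n); print(n,i)
o=robot.get_obs(); print({k:o[k] for k in("time","position","tool_rot","ft_force","grip_width")})
E
```

```text
pics
top {'mtx': array([[428.43560909,   0.        , 277.49726578],
       [  0.        , 428.43560909, 204.28372753],
       [  0.        ,   0.        ,   1.        ]]), 'position': array([0.44282029, 0.05324706, 1.05758474]), 'rotation': array([-0.69857696,  0.71161337, -0.04948475,  0.05610621])}
side {'mtx': array([[484.64881587,   0.        , 278.16623454],
       [  0.        , 484.64881587, 211.45981585],
       [  0.        ,   0.        ,   1.        ]]), 'position': array([0.29260854, 0.71353852, 0.89629459]), 'rotation': array([-0.21135874,  0.90665148, -0.35666979,  0.0780848 ])}
{'time': 0.1, 'position': array([ 0.22694017, -0.5816364 ,  0.22168039]), 'tool_rot': array([ 0.39945462,  0.58429118, -0.39850418,  0.58329601]), 'ft_force': array([-0.20558494, -0.70194212, -1.12199175]), 'grip_width': 0.08694557475847375}
```

View pics/top0.png

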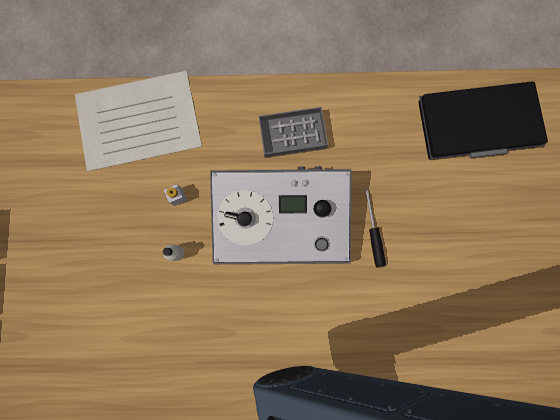

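View pics/side0.png

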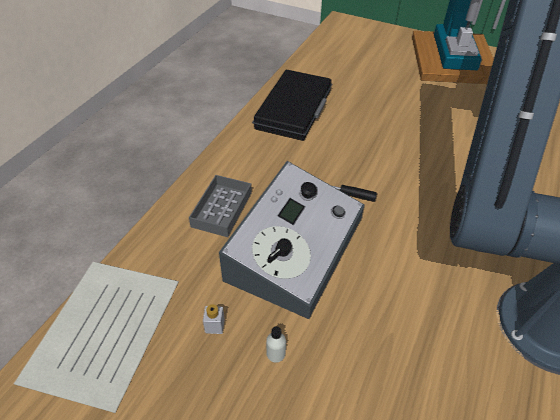

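Top view: the selector is near (245,218) with its lever pointing left, the domed button near (322,208) and the flat button at (321,244). Next, enlarged crops.

Run:
```python
import cv2,numpy as np
a=cv2.imread("pics/top0.png")[165:270,205:360]; a=cv2.resize(a,None,fx=5,fy=5,interpolation=cv2.INTER_CUBIC)
cv2.imwrite("pics/topc.png",a)
b=cv2.imread("pics/side0.png")[155:325,215:375]; cv2.imwrite("pics/sidec.png",cv2.resize(b,None,fx=3.5,fy=3.5,interpolation=cv2.INTER_CUBIC))
```

```text
(no output)
```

View pics/topc.png

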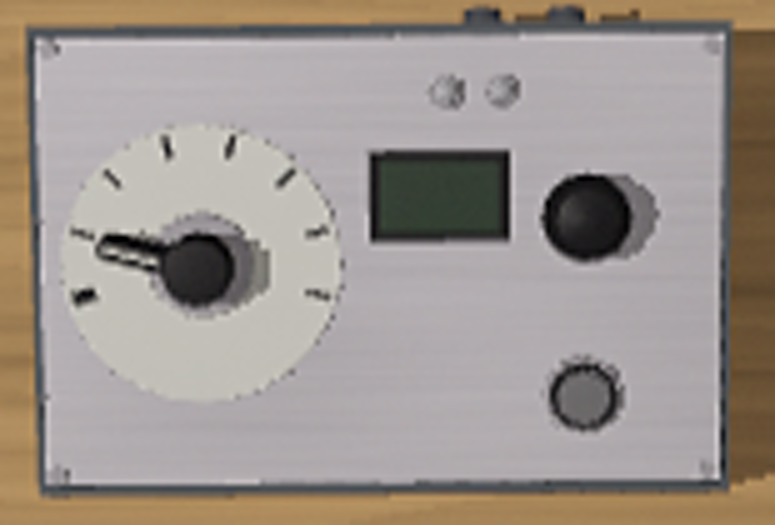

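View pics/sidec.png

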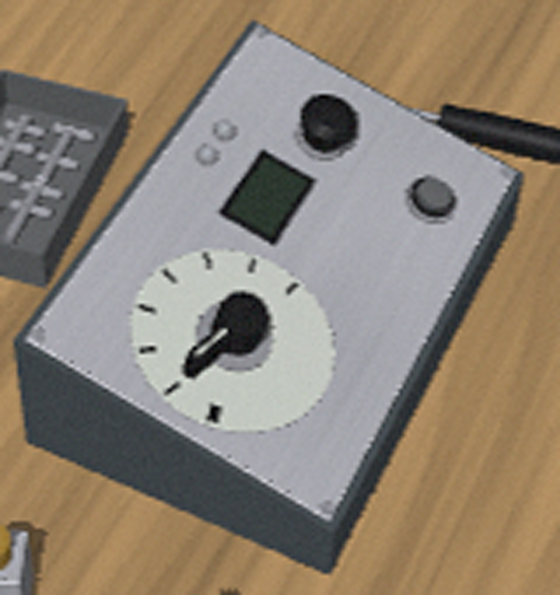

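The lever is on mark 2. In the top crop mark 1 is at (84,296) and mark 6 at (287,178). I'll fit the dial frame from the eight marks in both views, plus depth.

```bash
cat > h.py <<'E'
import numpy as np
from scipy.optimize import least_squares
from scipy.spatial.transform import Rotation as R
from rig import optics, robot
def proj(n,P):
    i=optics.camera_info(n); q=R.from_quat(i["rotation"]).inv().apply(np.asarray(P)-i["position"])
    u=q@i["mtx"].T; return u[:,:2]/u[:,2:]
def frame(psi): return R.from_euler("ZY",[psi,-np.radians(15)])  # columns x upslope,y left,z out
def dialpts(p,loc): return frame(p[3]).apply(loc)+p[:3]
E
python3 - <<'E'
from h import *
for n in("top","side"):
    i=optics.camera_info(n); print(n,R.from_quat(i["rotation"]).as_matrix()[:,2])
t=np.array([(84,296),(82,233),(113,180),(167,147),(230,147),(287,178),(316,232),(317,294)])
s=np.array([(215,412),(172,387),(148,350),(147,309),(169,276),(207,261),(251,265),(292,288)])
t=(t+.5)/5-.5+[205,165]; s=(s+.5)/3.5-.5+[215,155]
a=np.radians(105-30*np.arange(8)); L=np.c_[.0555*np.cos(a),.0555*np.sin(a),0*a]
f=lambda p,w=(1,1):np.r_[w[0]*(proj("top",dialpts(p,L))-t).ravel(),w[1]*(proj("side",dialpts(p,L))-s).ravel()]
for w in((1,1),(1,0),(0,1)):
    r=least_squares(lambda p:f(p,w),[.45,.1,.09,0]); print(w,r.x,np.sqrt(np.mean(r.fun**2)),abs(r.fun).max())
    if w==(1,1): p=r.x; np.save("dial.npy",p)
z=frame(p[3]).as_matrix(); print(z)
# depth check: plane from dial face pixels + height
for n in("top","side"):
    d=np.load(f"pics/{n}0.npy"); i=optics.camera_info(n)
    loc=np.array([[-.045,.01,0],[-.04,-.03,0],[0.03,-.035,0],[.04,.02,0],[-.04,.03,0]])
    P=dialpts(p,loc); uv=proj(n,P)
    zc=R.from_quat(i["rotation"]).inv().apply(P-i["position"])[:,2]
    print(n,[(round(float(zc[k]),4),float(d[int(round(v)),int(round(u))])) for k,(u,v) in enumerate(uv)])
ack=dialpts(p,np.array([[.022,-.174,.030]])); print("ack",ack, [proj(n,ack) for n in("top","side")])
E
```

```text
top [ 0.14898967  0.007961   -0.98880671]
side [ 0.29236195 -0.61374257 -0.73337885]
(1, 1) [ 0.55935935  0.13613189  0.08812057 -0.00953954] 0.2884686384237024 0.4966132642873333
(1, 0) [ 0.56055887  0.13676429  0.08471251 -0.01381679] 0.09535907076564236 0.3909283678512452
(0, 1) [ 0.56159326  0.13024381  0.08016044 -0.0070454 ] 0.09929134038021595 0.3032342279569207
[[ 9.65881876e-01  9.53939751e-03 -2.58807269e-01]
 [-9.21435042e-03  9.99954499e-01  2.46897775e-03]
 [ 2.58819045e-01 -2.16840434e-19  9.65925826e-01]]
top [(0.9818, 0.9837661981582642), (0.9808, 0.9803950786590576), (0.9729, 0.9720870852470398), (0.9723, 0.9705414175987244), (0.9814, 0.9844828844070435)]
side [(1.0145, 1.0143178701400757), (1.0395, 1.0406335592269897), (1.0494, 1.050469160079956), (1.0168, 1.0179126262664795), (1.0028, 1.0043261051177979)]
ack [[ 0.57118468 -0.03798884  0.12279236]] [array([[322.47178991, 209.03768625]]), array([[309.8221594 , 185.86049684]])]
```

```bash
cat >> h.py <<'E'
D=None
def load():
    global D; D=np.load("dial.npy"); return D
def target(th,loc,h,flip=0,turn=0):
    """lever angle th (deg, ccw of dial x), loc (x,y mm in lever frame), h mm above face -> pos, R"""
    F=frame(load()[3]); Z=R.from_euler("z",th,degrees=True)
    pos=D[:3]+F.apply(Z.apply([loc[0]/1e3,loc[1]/1e3,h/1e3]))
    # tool x=-zd, tool z=lever x (outward), tool y=z cross x
    M=np.array([[0,0,1],[0,-1,0],[-1,0,0]],float)  # cols: x=(0,0,-1), y=(0,-1,0), z=(1,0,0)
    Rt=F*R.from_euler("z",th+turn,degrees=True)*R.from_matrix(M)
    if flip: Rt=Rt*R.from_rotvec([np.pi,0,0])
    return pos,Rt
def plan(goals,g,start=None):
    """goals: list of (pos,R,n)"""
    o=robot.get_obs(); p,r=(o["position"],R.from_quat(o["tool_rot"])) if start is None else start
    for P,Q,n in goals:
        dv=(r.inv()*Q).as_rotvec(); dp=(P-p)/n
        print("goal |d|/row mm",np.linalg.norm(dp)*1e3,"deg/row",np.degrees(np.linalg.norm(dv))/n)
        for k in range(n):
            s=r.inv().apply(dp)*100
            print([round(float(x),2) for x in s]+[round(float(x),3) for x in dv/n]+[g])
            p=p+dp; r=r*R.from_rotvec(dv/n)
def st():
    o=robot.get_obs(); print("t",o["time"],"pos",o["position"].round(4),"F",o["ft_force"].round(1),"q",o["q"].round(2),"g",round(o["grip_width"],4))
E
python3 - <<'E'
from h import *
o=robot.get_obs(); r=R.from_quat(o["tool_rot"]); print(r.as_matrix().round(3)); st()
for fl in (0,1):
    P,Q=target(75,(42,26),90,fl); print(P,Q.as_matrix().round(2).tolist(), (r.inv()*Q).as_rotvec())
P,Q=target(75,(42,26),90,1); plan([(P,Q,16)],0)
P,Q=target(75,(42,26),90,0); plan([(P,Q,16)],0)
E
```

```text
[[-0.     0.932  0.363]
 [ 0.002  0.363 -0.932]
 [-1.     0.    -0.002]]
t 0.1 pos [ 0.2269 -0.5816  0.2217] F [-0.2 -0.7 -1.1] q [-1.38  0.53  1.43 -0.    1.18 -0.18] g 0.0869Traceback (most recent call last):
  File "<stdin>", line 4, in <module>
  File "h.py", line 19, in target
    Rt=F*R.from_euler("z",th+turn,degrees=True)*R.from_matrix(M)
                                                ~~~~~~~~~~~~~^^^
  File "scipy/spatial/transform/_rotation.pyx", line 1143, in scipy.spatial.transform._rotation.Rotation.from_matrix
ValueError: Non-positive determinant (left-handed or null coordinate frame) in rotation matrix 0: [[ 0.  0.  1.]
 [ 0. -1.  0.]
 [-1.  0.  0.]].
```

```bash
sed -i 's/M=np.array.*/M=np.array([[0,0,1],[0,1,0],[-1,0,0]],float)/' h.py
python3 - <<'E'
from h import *
P,Q=target(75,(42,26),90); print(P); plan([(P,Q,16)],0)
E
```

```text
[0.52276019 0.18378137 0.17136736]
goal |d|/row mm 51.383410575658 deg/row 8.968405587565375
[0.32, 3.46, -3.78, -0.155, -0.022, -0.001, 0]
[0.24, 4.0, -3.21, -0.155, -0.022, -0.001, 0]
[0.17, 4.45, -2.56, -0.155, -0.022, -0.001, 0]
[0.12, 4.79, -1.84, -0.155, -0.022, -0.001, 0]
[0.08, 5.02, -1.08, -0.155, -0.022, -0.001, 0]
[0.06, 5.13, -0.3, -0.155, -0.022, -0.001, 0]
[0.05, 5.11, 0.5, -0.155, -0.022, -0.001, 0]
[0.07, 4.98, 1.28, -0.155, -0.022, -0.001, 0]
[0.09, 4.72, 2.03, -0.155, -0.022, -0.001, 0]
[0.14, 4.35, 2.73, -0.155, -0.022, -0.001, 0]
[0.2, 3.87, 3.37, -0.155, -0.022, -0.001, 0]
[0.27, 3.31, 3.92, -0.155, -0.022, -0.001, 0]
[0.36, 2.66, 4.38, -0.155, -0.022, -0.001, 0]
[0.45, 1.96, 4.73, -0.155, -0.022, -0.001, 0]
[0.55, 1.21, 4.96, -0.155, -0.022, -0.001, 0]
[0.66, 0.43, 5.08, -0.155, -0.022, -0.001, 0]
```

arm_command --pt "0.2 3.5 -3.8 -0.155 -0.022 0 0" --pt "0.2 4.0 -3.2 -0.155 -0.022 0 0" --pt "0.1 4.4 -2.6 -0.155 -0.022 0 0" --pt "0.1 4.8 -1.8 -0.155 -0.022 0 0" --pt "0 5.0 -1.1 -0.155 -0.022 0 0" --pt "0 5.1 -0.3 -0.155 -0.022 0 0" --pt "0 5.1 0.5 -0.155 -0.022 0 0" --pt "0 5.0 1.3 -0.155 -0.022 0 0" --pt "0 4.7 2.0 -0.155 -0.022 0 0" --pt "0.1 4.3 2.7 -0.155 -0.022 0 0" --pt "0.2 3.9 3.4 -0.155 -0.022 0 0" --pt "0.2 3.3 3.9 -0.155 -0.022 0 0"

```text
time: 1.6
position: [0.4369, 0.0116, 0.1899]
tool_rot: [-0.294, 0.589, 0.202, 0.725]
ft_force: [-0.4, -0.6, 0.3]
grip_width: 0.0002
```

Run:
```python
from h import *
st()
P,Q=target(75,(42,26),70); plan([(P,Q,8)],0)
```

```text
t 1.6 pos [0.4369 0.0116 0.1899] F [-0.4 -0.6  0.3] q [-0.23  0.26  2.08 -0.    0.57 -0.95] g 0.0002
goal |d|/row mm 24.794700764923586 deg/row 4.102963665487394
[0.6, 0.96, 2.2, -0.071, -0.008, -0.0, 0]
[0.62, 0.8, 2.26, -0.071, -0.008, -0.0, 0]
[0.64, 0.64, 2.31, -0.071, -0.008, -0.0, 0]
[0.65, 0.48, 2.34, -0.071, -0.008, -0.0, 0]
[0.67, 0.31, 2.37, -0.071, -0.008, -0.0, 0]
[0.69, 0.14, 2.38, -0.071, -0.008, -0.0, 0]
[0.71, -0.03, 2.38, -0.071, -0.008, -0.0, 0]
[0.73, -0.2, 2.36, -0.071, -0.008, -0.0, 0]
```

arm_command --pt "0.6 1.0 2.2 -0.071 -0.008 0 0" --pt "0.6 0.8 2.3 -0.071 -0.008 0 0" --pt "0.6 0.6 2.3 -0.071 -0.008 0 0" --pt "0.7 0.5 2.3 -0.071 -0.008 0 0" --pt "0.7 0.3 2.4 -0.071 -0.008 0 0" --pt "0.7 0.1 2.4 -0.071 -0.008 0 0" --pt "0.7 0 2.4 -0.071 -0.008 0 0" --pt "0.7 -0.2 2.4 -0.071 -0.008 0 0" --pt "0 0 0 0 0 0 0"

```text
time: 2.72
position: [0.5264, 0.1959, 0.1485]
tool_rot: [-0.486, 0.481, 0.378, 0.625]
ft_force: [0.4, 0.6, 0.5]
grip_width: 0.0001
```

Run:
```python
from h import *
import cv2
st()
P,Q=target(75,(42,26),12); plan([(P,Q,4)],0)
a,_=optics.camera("side"); b,_=optics.camera("top")
a=cv2.resize(a[140:340,190:390],(600,600)); b=cv2.resize(b[150:290,200:246+14],(257,600)) if 0 else b
cv2.imwrite("pics/s1.png",a)
```

```text
t 2.725 pos [0.5264 0.1959 0.1485] F [0.4 0.6 0.5] q [ 0.18  0.48  1.85 -0.08  0.56 -1.09] g 0.0001
goal |d|/row mm 14.088646584361483 deg/row 0.3943095084912961
[1.37, -0.14, -0.29, 0.006, 0.001, -0.002, 0]
[1.37, -0.14, -0.29, 0.006, 0.001, -0.002, 0]
[1.37, -0.14, -0.28, 0.006, 0.001, -0.002, 0]
[1.37, -0.14, -0.28, 0.006, 0.001, -0.002, 0]
```

View pics/s1.png

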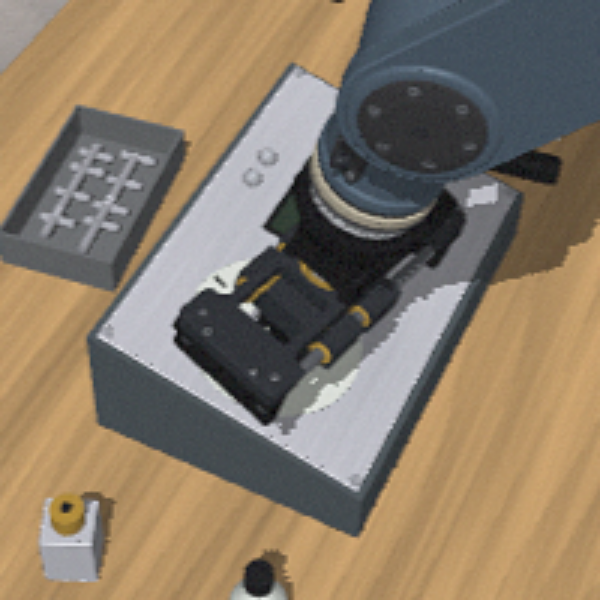

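The picture shows the gripper over the left of the dial, with the fingertips hidden behind it. Heights agree with the state, so I'll descend beside the lever.

arm_command --pt "1.4 -0.15 -0.3 0.006 0 0 0" --pt "1.4 -0.15 -0.3 0.006 0 0 0" --pt "1.4 -0.15 -0.3 0.006 0 0 0" --pt "1.4 -0.15 -0.3 0.006 0 0 0" --pt "0 0 0 0 0 0 0"

```text
time: 3.45
position: [0.5417, 0.1781, 0.0903]
tool_rot: [-0.476, 0.489, 0.37, 0.631]
ft_force: [0.1, 0.4, 0.9]
grip_width: 0.0
```

```bash
cat >> h.py <<'E'
def where():
    o=robot.get_obs(); l=frame(load()[3]).inv().apply(o["position"]-D[:3])*1e3
    zt=frame(D[3]).inv().apply(R.from_quat(o["tool_rot"]).apply([0,0,1]))
    F=frame(D[3]).inv().apply(o["ft_force"])
    print("dial loc mm",l.round(1),"r",np.hypot(*l[:2]).round(1),"ang",np.degrees(np.arctan2(l[1],l[0])).round(1),"tool z ang",np.degrees(np.arctan2(zt[1],zt[0])).round(1),"F dial",F.round(1))
E
python3 - <<'E'
from h import *
st();where()
g=[]
for th in range(69,14,-6): g.append((*target(th,(41,17),12),1))
plan([(*target(75,(41,17),12),2)]+g,0)
E
```

```text
t 3.45 pos [0.5417 0.1781 0.0903] F [0.1 0.4 0.9] q [ 0.14  0.59  1.87 -0.08  0.43 -1.09] g 0.0
dial loc mm [-16.9  41.8   6.8] r 45.1 ang 111.9 tool z ang 74.7 F dial [0.3 0.4 0.8]
goal |d|/row mm 6.198982800288626 deg/row 0.38491678755725994
[-0.27, -0.5, 0.25, -0.003, 0.0, -0.006, 0]
[-0.26, -0.5, 0.25, -0.003, 0.0, -0.006, 0]
goal |d|/row mm 4.64582955445021 deg/row 5.9999999999999964
[0.0, -0.44, 0.16, 0.105, 0.0, 0.0, 0]
goal |d|/row mm 4.645829554450183 deg/row 5.999999999999997
[-0.0, -0.44, 0.16, 0.105, -0.0, -0.0, 0]
goal |d|/row mm 4.645829554450253 deg/row 6.0
[0.0, -0.44, 0.16, 0.105, 0.0, 0.0, 0]
goal |d|/row mm 4.64582955445016 deg/row 6.000000000000003
[-0.0, -0.44, 0.16, 0.105, -0.0, -0.0, 0]
goal |d|/row mm 4.645829554450261 deg/row 5.999999999999994
[0.0, -0.44, 0.16, 0.105, 0.0, 0.0, 0]
goal |d|/row mm 4.645829554450197 deg/row 6.000000000000004
[-0.0, -0.44, 0.16, 0.105, 0.0, 0.0, 0]
goal |d|/row mm 4.64582955445021 deg/row 5.999999999999992
[0.0, -0.44, 0.16, 0.105, -0.0, -0.0, 0]
goal |d|/row mm 4.645829554450199 deg/row 6.000000000000003
[-0.0, -0.44, 0.16, 0.105, 0.0, -0.0, 0]
goal |d|/row mm 4.645829554450261 deg/row 5.999999999999998
[0.0, -0.44, 0.16, 0.105, 0.0, 0.0, 0]
goal |d|/row mm 4.645829554450174 deg/row 6.000000000000002
[-0.0, -0.44, 0.16, 0.105, -0.0, 0.0, 0]
```

arm_command --pt "-0.25 -0.5 0.2 0 0 -0.006 0" --pt "-0.25 -0.5 0.2 0 0 -0.006 0" --pt "0 -0.45 0.16 0.105 0 0 0" --pt "0 -0.45 0.16 0.105 0 0 0" --pt "0 -0.45 0.16 0.105 0 0 0" --pt "0 -0.45 0.16 0.105 0 0 0" --pt "0 0 0 0 0 0 0"

```text
time: 4.32
position: [0.5694, 0.1792, 0.1064]
tool_rot: [-0.333, 0.552, 0.254, 0.721]
ft_force: [-0.3, 0.8, 0.4]
grip_width: 0.0003
```

Run:
```python
from h import *
st();where()
```

```text
t 4.325 pos [0.5694 0.1792 0.1064] F [-0.3  0.8  0.4] q [ 0.14  0.58  1.8  -0.08  0.5  -0.66] g 0.0003
dial loc mm [14.1 43.2 15.2] r 45.4 ang 72.0 tool z ang 50.0 F dial [-0.2  0.8  0.5]
```

Run:
```python
from h import *
plan([(*target(th,(41,16),13),1) for th in range(44,-11,-6)],0)
```

```text
goal |d|/row mm 5.7813820976200425 deg/row 6.0022553741983415
[0.22, -0.54, 0.03, 0.105, 0.002, 0.0, 0]
goal |d|/row mm 4.606753449372877 deg/row 6.0
[-0.0, -0.44, 0.14, 0.105, -0.0, -0.0, 0]
goal |d|/row mm 4.6067534493729445 deg/row 6.000000000000004
[0.0, -0.44, 0.14, 0.105, 0.0, 0.0, 0]
goal |d|/row mm 4.606753449372918 deg/row 5.999999999999997
[0.0, -0.44, 0.14, 0.105, 0.0, 0.0, 0]
goal |d|/row mm 4.606753449372901 deg/row 6.000000000000004
[-0.0, -0.44, 0.14, 0.105, 0.0, -0.0, 0]
goal |d|/row mm 4.606753449372877 deg/row 6.0
[-0.0, -0.44, 0.14, 0.105, -0.0, 0.0, 0]
goal |d|/row mm 4.606753449372878 deg/row 5.999999999999998
[0.0, -0.44, 0.14, 0.105, -0.0, 0.0, 0]
goal |d|/row mm 4.606753449372913 deg/row 6.000000000000001
[-0.0, -0.44, 0.14, 0.105, 0.0, 0.0, 0]
goal |d|/row mm 4.6067534493729125 deg/row 6.0
[0.0, -0.44, 0.14, 0.105, 0.0, -0.0, 0]
goal |d|/row mm 4.60675344937289 deg/row 6.0
[0.0, -0.44, 0.14, 0.105, 0.0, -0.0, 0]
```

arm_command --pt "0.2 -0.5 0.03 0.105 0 0 0" --pt "0 -0.44 0.14 0.105 0 0 0" --pt "0 -0.44 0.14 0.105 0 0 0" --pt "0 -0.44 0.14 0.105 0 0 0" --pt "0 -0.44 0.14 0.105 0 0 0" --pt "0 -0.44 0.14 0.105 0 0 0" --pt "0 -0.44 0.14 0.105 0 0 0" --pt "0 -0.44 0.14 0.105 0 0 0" --pt "0 0 0 0 0 0 0"

```text
time: 5.45
position: [0.5934, 0.1573, 0.1143]
tool_rot: [-0.005, 0.607, 0.006, 0.795]
ft_force: [-0.1, 0.9, -1.5]
grip_width: 0.0003
```

Run:
```python
from h import *
import cv2
st();where()
plan([(*target(th,(41,16),13),1) for th in (-2,-8)],0)
for n,(r0,r1,c0,c1) in (("side",(140,340,190,390)),("top",(160,270,200,360))):
    a,_=optics.camera(n); cv2.imwrite(f"pics/{n}2.png",cv2.resize(a[r0:r1,c0:c1],None,fx=3 if n=="side" else 4,fy=3 if n=="side" else 4))
```

```text
t 5.45 pos [0.5934 0.1573 0.1143] F [-0.1  0.9 -1.5] q [ 0.09  0.58  1.76 -0.04  0.53  0.1 ] g 0.0003
dial loc mm [39.5 21.5 16.5] r 44.9 ang 28.5 tool z ang 1.4 F dial [-0.4  0.9 -1.4]
goal |d|/row mm 8.009902818757942 deg/row 3.4466462688337636
[0.35, -0.7, 0.19, 0.06, 0.005, -0.006, 0]
goal |d|/row mm 4.606753449372907 deg/row 6.000000000000001
[0.0, -0.44, 0.14, 0.105, 0.0, -0.0, 0]
```

View pics/side2.png

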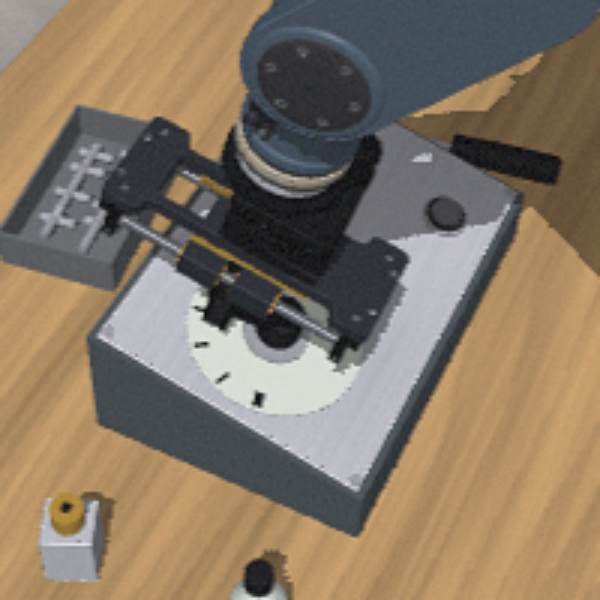

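The side view shows marks 1 to 3 clear and the lever under the gripper around mark 4 or 5. I'll continue in small steps.

arm_command --pt "0.2 -0.4 0.1 0.03 0 0 0" --pt "0.2 -0.4 0.1 0.03 0 0 0" --pt "0 -0.44 0.14 0.105 0 0 0" --pt "0 0 0 0 0 0 0" --pt "0 0 0 0 0 0 0"

```text
time: 6.18
position: [0.5975, 0.1436, 0.1109]
tool_rot: [0.061, 0.605, -0.045, 0.792]
ft_force: [0.6, -0.5, 0.3]
grip_width: 0.0007
```

Run:
```python
from h import *
st();where()
plan([(*target(th,(41,16),13),1) for th in (-10,-15,-20,-24,-28,-32,-36)],0)
```

```text
t 6.175 pos [0.5975 0.1436 0.1109] F [ 0.6 -0.5  0.3] q [ 0.06  0.59  1.76 -0.03  0.52  0.23] g 0.0007
dial loc mm [42.6  7.8 12.2] r 43.4 ang 10.4 tool z ang -8.2 F dial [ 0.7 -0.5  0.2]
goal |d|/row mm 1.2358413774578072 deg/row 1.8866962368360762
[-0.08, 0.09, 0.04, 0.032, 0.003, -0.006, 0]
goal |d|/row mm 3.83949730988026 deg/row 4.999999999999998
[-0.0, -0.36, 0.12, 0.087, -0.0, 0.0, 0]
goal |d|/row mm 3.8394973098802683 deg/row 4.999999999999997
[0.0, -0.36, 0.12, 0.087, 0.0, -0.0, 0]
goal |d|/row mm 3.0719487778022683 deg/row 3.9999999999999987
[-0.0, -0.29, 0.1, 0.07, -0.0, 0.0, 0]
goal |d|/row mm 3.0719487778022643 deg/row 4.000000000000011
[0.0, -0.29, 0.1, 0.07, -0.0, 0.0, 0]
goal |d|/row mm 3.071948777802285 deg/row 3.9999999999999876
[0.0, -0.29, 0.1, 0.07, 0.0, -0.0, 0]
goal |d|/row mm 3.0719487778022745 deg/row 4.000000000000012
[-0.0, -0.29, 0.1, 0.07, -0.0, 0.0, 0]
```

arm_command --pt "0 -0.3 0.12 0.087 0 0 0" --pt "0 -0.36 0.12 0.087 0 0 0" --pt "0 -0.29 0.1 0.07 0 0 0" --pt "0 -0.29 0.1 0.07 0 0 0" --pt "0 0 0 0 0 0 0"

```text
time: 6.8
position: [0.5982, 0.1324, 0.1111]
tool_rot: [0.187, 0.591, -0.14, 0.773]
ft_force: [-0.4, -0.2, -0.8]
grip_width: 0.0005
```

Run:
```python
from h import *
st();where()
plan([(*target(th,(41,16),13),1) for th in (-28,-32,-36)],0)
```

```text
t 6.8 pos [0.5982 0.1324 0.1111] F [-0.4 -0.2 -0.8] q [ 0.04  0.59  1.77 -0.01  0.52  0.52] g 0.0005
dial loc mm [43.5 -3.4 12.2] r 43.6 ang -4.5 tool z ang -26.4 F dial [-0.6 -0.3 -0.7]
goal |d|/row mm 1.9251518509298498 deg/row 1.6518529482477304
[-0.08, -0.14, 0.09, 0.027, 0.001, -0.009, 0]
goal |d|/row mm 3.071948777802285 deg/row 3.9999999999999876
[0.0, -0.29, 0.1, 0.07, 0.0, 0.0, 0]
goal |d|/row mm 3.0719487778022745 deg/row 4.000000000000012
[-0.0, -0.29, 0.1, 0.07, -0.0, 0.0, 0]
```

arm_command --pt "0 -0.2 0.1 0.035 0 0 0" --pt "0 -0.28 0.1 0.07 0 0 0" --pt "0 -0.28 0.1 0.06 0 0 0" --pt "0 0 0 0 0 0 0" --pt "0 0 0 0 0 0 0"

```text
time: 7.42
position: [0.5968, 0.124, 0.1106]
tool_rot: [0.251, 0.577, -0.189, 0.754]
ft_force: [0.2, 0.1, 0.1]
grip_width: 0.0002
```

Run:
```python
from h import *
st();where()
```

```text
t 7.425 pos [0.5968 0.124  0.1106] F [0.2 0.1 0.1] q [ 0.02  0.59  1.78 -0.    0.51  0.66] g 0.0002
dial loc mm [ 42.  -11.8  12. ] r 43.7 ang -15.6 tool z ang -36.0 F dial [0.2 0.1 0.1]
```

arm_command --pt "0 0.8 0 0 0 0 0" --pt "-2 0.3 0 0 0 0 0" --pt "-2 0 0 0 0 0 0" --pt "-2 0 0 0 0 0 0" --pt "0 0 0 0 0 0 0"

```text
time: 8.05
position: [0.5888, 0.1348, 0.172]
tool_rot: [0.25, 0.577, -0.187, 0.755]
ft_force: [0.6, -0.0, -0.4]
grip_width: 0.0003
```

```bash
cat >> h.py <<'E'
def ackt(h): # TCP on ack axis, h mm over panel-top nominal (31 mm above panel ~ 30 above dial face); tool z along +/- dial x
    return target(0,(22,-174),30+h)
E
python3 - <<'E'
from h import *
st();where()
P,Q=ackt(50); plan([(P,Q,6)],0)
E
```

```text
t 8.05 pos [0.5888 0.1348 0.172 ] F [ 0.6 -0.  -0.4] q [ 0.04  0.48  1.74 -0.01  0.65  0.69] g 0.0003
dial loc mm [50.2 -1.  73.4] r 50.2 ang -1.2 tool z ang -35.8 F dial [ 0.5 -0.  -0.5]
goal |d|/row mm 29.230884990605574 deg/row 5.975560004574711
[-0.13, -2.61, 1.31, -0.104, 0.0, -0.002, 0]
[-0.13, -2.73, 1.03, -0.104, 0.0, -0.002, 0]
[-0.13, -2.83, 0.74, -0.104, 0.0, -0.002, 0]
[-0.12, -2.89, 0.44, -0.104, 0.0, -0.002, 0]
[-0.12, -2.92, 0.14, -0.104, 0.0, -0.002, 0]
[-0.11, -2.92, -0.17, -0.104, 0.0, -0.002, 0]
```

arm_command --pt "-0.1 -2.6 1.3 -0.104 0 0 0" --pt "-0.1 -2.7 1.0 -0.104 0 0 0" --pt "-0.1 -2.8 0.7 -0.104 0 0 0" --pt "-0.1 -2.9 0.4 -0.104 0 0 0" --pt "-0.1 -2.9 0.1 -0.104 0 0 0" --pt "-0.1 -2.9 -0.2 -0.104 0 0 0" --pt "0 0 0 0 0 0 0"

```text
time: 8.93
position: [0.5595, -0.0398, 0.1641]
tool_rot: [-0.003, 0.608, 0.007, 0.794]
ft_force: [0.4, 0.2, 0.5]
grip_width: 0.0003
```

Run:
```python
from h import *
import cv2
st();where()
P,Q=ackt(8); plan([(P,Q,4)],0)
a,_=optics.camera("side"); cv2.imwrite("pics/s3.png",cv2.resize(a[140:340,190:390],(600,600)))
print(proj("side",dialpts(load(),np.array([[.046*np.cos(t),.046*np.sin(t),.026] for t in np.radians([-15,-45,-75])])))*3-[570,420])
```

```text
t 8.925 pos [ 0.5595 -0.0398  0.1641] F [0.4 0.2 0.5] q [-0.32  0.44  1.86  0.16  0.6  -0.45] g 0.0003
dial loc mm [  21.5 -175.9   72.9] r 177.2 ang -83.0 tool z ang 1.3 F dial [0.5 0.2 0.4]
goal |d|/row mm 8.740385415680452 deg/row 0.3500951078570969
[0.87, 0.04, 0.01, 0.006, 0.001, -0.002, 0]
[0.87, 0.04, 0.01, 0.006, 0.001, -0.002, 0]
[0.87, 0.04, 0.01, 0.006, 0.001, -0.002, 0]
[0.87, 0.05, 0.01, 0.006, 0.001, -0.002, 0]
[[235.42262036 269.21995432]
 [263.31033029 257.95159494]
 [295.8180129  261.25132052]]
```

View pics/s3.png

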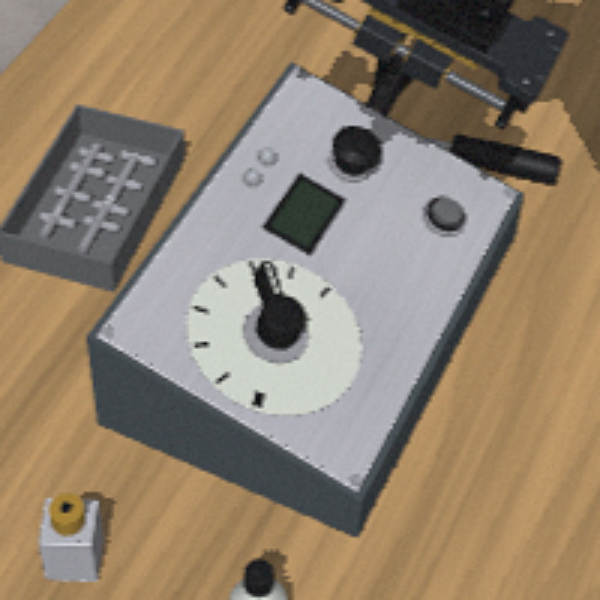

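The lever tip is at (262,265), over mark 6: five marks are visible before it and marks 7 and 8 after it. Now the domed button.

arm_command --pt "0.9 0 0 0 0 0 0" --pt "0.9 0 0 0 0 0 0" --pt "0.9 0 0 0 0 0 0" --pt "0.5 0 0 0 0 0 0" --pt "0 0 0 0 0 0 0"

```text
time: 9.6
position: [0.5681, -0.035, 0.1295]
tool_rot: [-0.003, 0.609, 0.009, 0.793]
ft_force: [0.1, -0.5, 1.3]
grip_width: 0.0004
```

Run:
```python
from h import *
st();where()
```

```text
t 9.6 pos [ 0.5681 -0.035   0.1295] F [ 0.1 -0.5  1.3] q [-0.31  0.51  1.86  0.17  0.52 -0.46] g 0.0004
dial loc mm [  20.7 -171.1   37.3] r 172.3 ang -83.1 tool z ang 1.4 F dial [ 0.4 -0.5  1.2]
```

arm_command --pt "0.2 -0.2 0 0 0 0 0" --pt "0.2 0 0.1 0 0 0 0" --pt "0.2 0 0 0 0 0 0" --pt "0.2 0 0 0 0 0 0" --pt "0 0 0 0 0 0 0"

```text
time: 10.22
position: [0.5718, -0.0373, 0.1224]
tool_rot: [-0.003, 0.608, 0.008, 0.794]
ft_force: [-0.1, -0.4, 1.4]
grip_width: 0.0003
```

Run:
```python
from h import *
st();where()
```

```text
t 10.225 pos [ 0.5718 -0.0373  0.1224] F [-0.1 -0.4  1.4] q [-0.31  0.53  1.86  0.18  0.51 -0.47] g 0.0003
dial loc mm [  22.5 -173.3   29.5] r 174.8 ang -82.6 tool z ang 1.4 F dial [ 0.2 -0.4  1.4]
```

arm_command --pt "0.2 0 0 0 0 0 0" --pt "0.2 0 0 0 0 0 0" --pt "0.2 0 0 0 0 0 0" --pt "0 0 0 0 0 0 0"

```text
time: 10.72
position: [0.5733, -0.0373, 0.1171]
tool_rot: [-0.004, 0.608, 0.008, 0.794]
ft_force: [-1.6, 0.5, 4.8]
grip_width: 0.0003
```

Run:
```python
from h import *
st();where()
```

```text
t 10.725 pos [ 0.5733 -0.0373  0.1171] F [-1.6  0.5  4.8] q [-0.31  0.54  1.86  0.18  0.5  -0.47] g 0.0003
dial loc mm [  22.5 -173.3   23.9] r 174.8 ang -82.6 tool z ang 1.4 F dial [-0.3  0.4  5. ]
```

arm_command --pt "0.2 0 0 0 0 0 0" --pt "0.2 0 0 0 0 0 0" --pt "0 0 0 0 0 0 0"

```text
time: 11.1
position: [0.5732, -0.0373, 0.1172]
tool_rot: [-0.005, 0.608, 0.009, 0.794]
ft_force: [-2.1, -1.3, 4.6]
grip_width: 0.0005
```

Run:
```python
from h import *
st();where()
```

```text
t 11.1 pos [ 0.5732 -0.0373  0.1172] F [-2.1 -1.3  4.6] q [-0.31  0.54  1.86  0.18  0.5  -0.48] g 0.0005
dial loc mm [  22.5 -173.3   24.1] r 174.8 ang -82.6 tool z ang 1.5 F dial [-0.8 -1.3  5. ]
```

arm_command --pt "0.5 0 0 0 0 0 0" --pt "0.5 0 0 0 0 0 0"

```text
time: 11.35
position: [0.5739, -0.0372, 0.1157]
tool_rot: [-0.006, 0.606, 0.009, 0.795]
ft_force: [-25.7, -2.0, 55.7]
grip_width: 0.0006
```

Run:
```python
from h import *
st();where()
```

```text
t 11.35 pos [ 0.5739 -0.0372  0.1157] F [-25.7  -2.   55.7] q [-0.31  0.54  1.86  0.19  0.49 -0.48] g 0.0006
dial loc mm [  22.8 -173.2   22.4] r 174.7 ang -82.5 tool z ang 1.7 F dial [-10.4  -2.2  60.5]
```

Firmly on the stop, harder than it needed to be at about 60 N on the fingertip. Releasing now.

arm_command --pt "-0.8 0 0 0 0 0 0" --pt "-1.5 0 0 0 0 0 0" --pt "-2.5 0 0 0 0 0 0" --pt "-3 0 0 0 0 0 0" --pt "-3 -2 -2 0 0 0 0" --pt "-1 -4 -4 0 0 0 0" --pt "0 -4 -4 0 0 0 0" --pt "0 0 0 0 0 0 0" --pt "0 0 0 0 0 0 0"

```text
time: 12.48
position: [0.4482, -0.1445, 0.2089]
tool_rot: [-0.008, 0.603, 0.008, 0.797]
ft_force: [-0.2, 0.1, 0.5]
grip_width: 0.0003
```

Run:
```python
from h import *
import cv2
st();where()
a,d=optics.camera("side"); cv2.imwrite("pics/s4.png",cv2.resize(a[140:340,190:390],(600,600)))
d0=np.load("pics/side0.npy")
print(np.median((d-d0)[183:189,306:313]), d[186,308:312], d0[186,308:312])
```

```text
t 12.475 pos [ 0.4482 -0.1445  0.2089] F [-0.2  0.1  0.5] q [-0.67  0.26  2.01  0.28  0.67 -0.89] g 0.0003
dial loc mm [ -73.6 -281.7  144.7] r 291.1 ang -104.6 tool z ang 1.8 F dial [-0.1  0.1  0.5]
-0.00031638145 [1.1123714 1.1107347 1.1099262 1.1098332] [1.1122378 1.1123341 1.1148894 1.1132548]
```

View pics/s4.png

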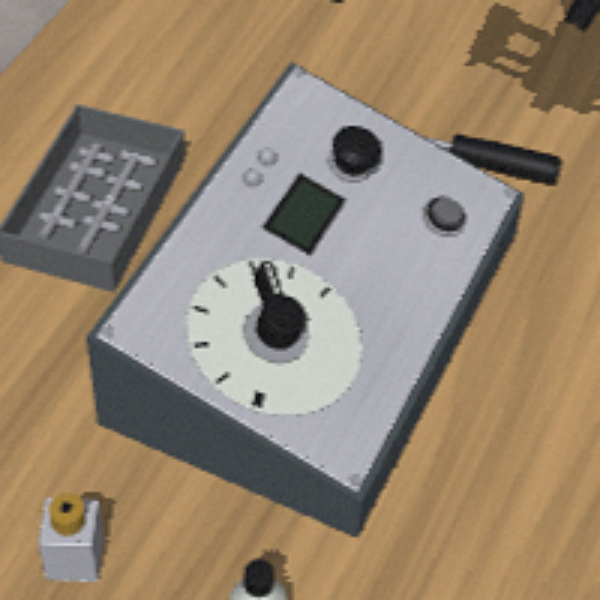

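The lever is still on mark 6, with its tip at (262,265). The domed button is up at (357,150), and everything around the controller is where it was. Handing in.

```bash
python3 -c "
from rig import workorder; print(workorder.hand_in())"
```

```text
the job is handed in; nothing more can be done
None
```

The selector is on mark 6 and the acknowledge button was pressed and released after that. I handed the job in at about 12.5 s of robot time.

- **Selector:** It started at mark 2. I pushed the lever clockwise with the side of the shut fingertips, click by click. I then backed off and checked the side camera before pressing anything: five marks were visible before the lever and two after it.
- **Acknowledge button:** I pressed it along its axis to its stop. It took about 5 N after roughly 6 mm of travel, then stood firm. To confirm the stop I pressed once more. That step was harder than needed, about 60 N on the fingertips, which is below the 120 N wrist limit. The 40 N limit is stated for the arm and gripper body, and I assumed it does not cover the fingertips.
- **Last checks:** With the arm clear and no contact force, the side picture shows the lever still on mark 6. The domed button is back up, its depth within 0.3 mm of the start. I did not touch the flat button, and it and the tray, screwdriver, block and bottle look undisturbed. No check disagreed.

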